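# Gauge a centrifuge canister in the bench caliper

### The job

Check the blue-capped centrifuge canister in the bench caliper: first open the sliding jaw wide enough, stand the canister upright on the white patch between the jaws (set it down, do not drop it) and let go of it. Then close the sliding jaw gently (it has a red thumb grip), without twisting the jaw, until the canister is touched by both jaws, and leave the caliper closed on it with the gripper clear. Leave the orange-capped canister and everything else where they are.

Things in the scene. Friction and masses are not known exactly. Their poses are not given: they have to be found in the camera images.
- caliper: Bench caliper fixed flat on the bench. Origin: on the bench under the beam's centre line, in the plane of the fixed jaw's face. +y along the steel beam (opening way), both jaws stick out to -x, z up. Grey base plate x -105..45, y -40..210 mm, top at z = 6 mm, where the canister stands. Beam 18 mm wide, top z = 36 mm. White patch between the jaws: x -84..-22, y 0..86 mm.
- fixed_jaw: Steel fixed jaw, same origin and axes as caliper. Its measuring face is the plane y = 0 (facing +y), from x = -85 to -17 mm, z = 12 to 40 mm; the jaw is 12 mm thick.
- jaw_gap (a joint): Gap between the jaws in m: 0 shut, 0.110 fully open. It starts between 5 and 28 mm. The sliding jaw stays where it is left; the slide's friction is about 2 N. Its face reaches from x = -85 mm to the dark slide housing, z = 12 to 40 mm, and is in the plane y = jaw_gap of the caliper.
- jaw_tilt (a joint): Twist in rad of the sliding jaw about the vertical, 30 mm behind its face on the beam's centre line; 0 = jaws parallel. The slide has springy play of about 6 N m per rad: a side force or a hard squeeze at the jaw twists it; it springs back when relieved.
- thumb_grip (a point): Point in the red thumb grip standing on the sliding jaw's dark housing, at x = +10, y = jaw_gap + 47, z = 66 mm in the caliper frame. The grip is 26 mm in caliper x, 14 mm in caliper y, from z = 42 to 84 mm. Moves with the jaw.
- jaw_face (a point): Centre line of the sliding jaw's measuring face, at x = -50, y = jaw_gap, z = 26 mm in the caliper frame.
- stand_spot (a point): Point on the white patch (x = -50, y = 21, z = 6 mm in the caliper frame) where the canister's foot centre is when it touches the fixed jaw. When set down it need not touch yet, a few mm nearer the sliding jaw is fine; the closing jaw slides it up.
- canister: Aluminium canister with BLUE cap and blue band near the foot, standing upright in the tray (its floor is 4 mm above the bench). Round, 42 mm diameter to 80 mm high, then a cap 35 mm across and 10 mm high; 90 mm tall in all, about 0.15 kg (0.1 to 0.21); pushed along the plate it slides at 1 to 3 N. Origin: centre of its underside; z up.
- spare_canister: The same canister with ORANGE cap and band, about 110 mm from the blue one in the same tray. Leave alone.
- tray: White open tray fixed to the bench, 210 x 100 mm, rim 16 mm high; the canisters stand in it side by side along its x axis, either one first. Origin: centre of its underside.
- wash_bottle: White bottle, 64 mm diameter, 150 mm tall. Bystander. Origin: centre of its underside.
- sharps_tub: Yellow open tub, 100 mm rim diameter, 110 mm tall. Bystander. Origin: centre of its underside.
- slide_box: Green box for glass slides, 90 x 160 x 34 mm. Bystander. Origin: centre of its underside.
Not all that is in view belongs to the job. What is shaped like the canister but brown or pink is not meant.

How it is judged:
By the outcome, as a careful person would: the job done as asked, in the order asked, and still so for the second after the job is handed in, with the robot touching nothing.
It also fails if it takes over 64 s, if anything falls off the work surface, if the arm or the gripper's body presses on something with over 40 N, if the wrist force passes 120 N, or if a joint passes its speed limit or range.

### The arm

A 7-joint arm with a two-finger parallel gripper is mounted at the origin on the work surface. World frame = base frame: x ahead of the robot, y to its left, z up, the work surface at z = 0. Lengths are in m, angles in rad, forces in N, time in s.
With the tool pointing down it reaches from about 0.425 to 0.925 m from the base axis. Payload 6.8 kg.
Tool frame: the origin (TCP) lies between the finger pads; the fingertips stand r.tcp_to_tips ahead of it and the grasp point (between the pads) lies 3 mm ahead of it (r.tcp_to_tips is the distance from the TCP to the fingertips, in m); z points along the fingers, y is the line along which they close (so a half turn about z gives the same grasp; the last joint's range is limited). The gripper opens to 85 mm and grips with 20 to 120 N. Pads are 22 mm wide; open, the fingers measure 114 mm over their backs; the gripper's body (76 mm by 85 mm) begins 54 mm behind the grasp point. The pads swing forward as they close: fully open they stand 13 mm farther back than shut.
Start: joints at [1.213, 0.477, 0.022, 1.555, -0.011, 1.109, -0.083], TCP at [0.167, -0.654, 0.253] pointing down, gripper open.
Joint ranges: [-2.96, 2.96], [-0.34, 2.1], [-1.41, 1.46], [0.24, 2.44], [-1.37, 4.51], [0.17, 1.92], [-2.96, 2.96]. Speed limits (rad/s): [2.39, 2.39, 3.14, 3.14, 3.14, 3.14, 3.14].

### API

Orientations are given as a rotation vector (axis times angle).
In Python, from bench import r gives the robot as it stands. The module is installed in compiled form; this text tells all that it offers.
- The arm moves only by the tool step_arm, never from a script. Its argument "moves" is a list of rows, each an object of numbers: "rx", "ry", "rz": the turn, a rotation vector about the tool's x, y, z in degrees; "dx", "dy", "dz": the shift along the tool's x, y, z in mm; "gripper": the opening, from -1 (shut) to 1 (fully open). In form: [{"rx": .., "ry": .., "rz": .., "dx": .., "dy": .., "dz": .., "gripper": ..}, ...]. A call has 1 to 20 rows; each row shifts and turns the commanded pose from where the row before left it, along the tool's axes as they then stand; what a row does not reach is not made up. A row lasts 1/8 s, in which the tool goes at most 62.5 mm and 10.7 degrees, less where a joint would pass 70% of its speed; a pose out of reach is approached as far as the arm can. A call is refused whole if a number of a shift passes 62.5 or a number of a turn 10.7, either way. A call with a gripper value outside its range is refused whole. The fingers move at their own pace and stop on an object; "grip_force" is the grip in N (left out, the last holds). Time passes only in rows, so rows that do not move let the fingers close. It gives the time, the measured TCP pose, the force, the opening and the grip force at its end, in the units of the state.
- r.get_obs(): the state, without advancing time (a new reading comes with each control period).
- r.grab_frame(name): name is "scene" or "top" or "wrist"; returns the picture (420x560x3 uint8, blue, green, red); there is no depth.
- r.camera_info(name): a dict with "mtx" (3x3 intrinsics, pixels), "rvec" (rotation vector, rad) and "tvec" (3), from world to camera coordinates, as OpenCV has them. Camera axes: x right, y down, z forward; pixel columns grow to the right and rows downward; lengths in m; the calibration is good to about 2 mm. A picture is of the moment at which its call begins: read the wrist's pose just before it. camera_info takes no time and is no camera call; for the wrist camera it gives the pose at the moment of the call.
- r.hand_in(): hands the job in; it is judged then, once.
The state is a dict: "clock": time; "joints": joint angles; "qvel": joint speeds; "tau": joint torques, N m; "tcp_pos": TCP position; "orientation": TCP orientation; "contact_force": force on the tool from outside, world axes, zero at the start; "moment": the same for the moment, N m; "grip_width": finger opening in m; "gripper_force": force on a finger pad.
Only numpy, scipy, OpenCV 4.12 (cv2) and the standard library are available. Lean on these libraries where they do the work, as an engineer would, in place of code of your own. Each camera call takes 0.05 s, during which the arm holds its last target. There are 200 camera calls.

## Working session

There is one attempt and no reset: what is moved stays moved. The work goes in short steps, Python scripts to look and compute and a tool call to move; the robot and the scene stay as the last step left them, time stands still between calls to the robot, and variables do not carry over. Pictures are saved under pics/ and viewed, at most 12 in all, crops included, and the job is handed in when it is done.

Besides the shell and the picture viewer there is one more tool, called after ">>>" as name(argument=value, ...) on one line, values as JSON. step_arm: Moves the arm, as the interface text tells. Its arguments: {"type":"object","properties":{"moves":{"type":"array","items":{"type":"object","properties":{"rx":{"type":"number"},"ry":{"type":"number"},"rz":{"type":"number"},"dx":{"type":"number"},"dy":{"type":"number"},"dz":{"type":"number"},"gripper":{"type":"number"}}}},"grip_force":{"type":"number"}},"required":["moves"]}

```bash
mkdir -p pics
python3 - <<'E'
from bench import r
import cv2,numpy as np
o=r.get_obs();print(o,r.tcp_to_tips)
a=r.grab_frame("top");b=r.grab_frame("scene")
cv2.imwrite("pics/top.png",a);cv2.imwrite("pics/scene.png",b)
for n in("top","scene","wrist"):print(n,r.camera_info(n))
E
```

```text
{'clock': 0.0, 'joints': array([ 1.21291169,  0.477812  ,  0.02228866,  1.55644086, -0.01148433,
        1.1092812 , -0.08308595]), 'qvel': array([-0.00043144,  0.00187221,  0.00042881,  0.00177508, -0.00124038,
        0.00140013, -0.00103994]), 'tau': array([-1.17380412e-03, -5.96452904e+01,  1.60788663e+00, -2.81197894e+01,
        1.24062819e-02,  9.52763774e-03, -1.40285181e-05]), 'tcp_pos': array([ 0.16673799, -0.65352161,  0.25232117]), 'orientation': array([-3.11533984e+00, -3.91257134e-01,  5.49665153e-04]), 'contact_force': array([0.05424041, 0.13551594, 0.24342066]), 'moment': array([-0.0256092 , -0.00495053,  0.01692991]), 'gripper_force': 0.0, 'grip_width': 0.08526195666353914} 0.022
top {'mtx': array([[485.47101689,   0.        , 284.38272836],
       [  0.        , 485.47101689, 207.25672303],
       [  0.        ,   0.        ,   1.        ]]), 'rvec': array([ 2.141087  , -2.08754005,  0.19072014]), 'tvec': array([0.04124648, 0.53255384, 1.19590522])}
scene {'mtx': array([[512.72485065,   0.        , 283.29258235],
       [  0.        , 512.72485065, 212.40136364],
       [  0.        ,   0.        ,   1.        ]]), 'rvec': array([ 0.98391984,  2.50187973, -1.04172848]), 'tvec': array([ 0.3911069 , -0.24147445,  1.58983196])}
wrist {'mtx': array([[302.60188994,   0.        , 279.36476679],
       [  0.        , 302.60188994, 211.3160589 ],
       [  0.        ,   0.        ,   1.        ]]), 'rvec': array([-2.26193431,  1.75598892,  0.29895856]), 'tvec': array([-0.67497429, -0.04283408,  0.38234075])}
```

View pics/top.png

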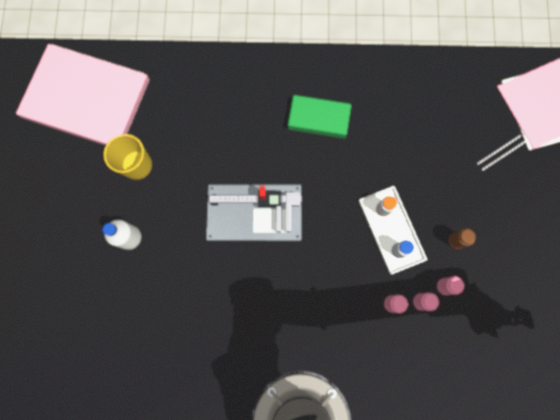

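View pics/scene.png

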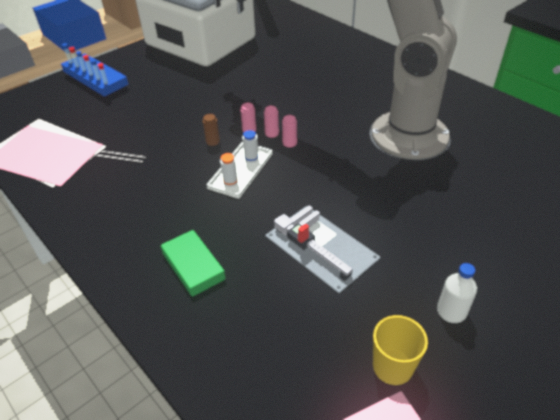

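Top view: caliper plate at (207..301, 185..240) with fixed jaw on the right, opening leftwards, and the red grip at (262,191). Tray at (393,230), blue cap (406,247), orange (389,203). The pink and brown look-alikes are to the right and below.

```bash
cat > h.py <<'E'
import cv2,numpy as np
from bench import r
def ray(info,uv,z):
    R,_=cv2.Rodrigues(info["rvec"]);t=np.ravel(info["tvec"])
    c=-R.T@t
    uv=np.atleast_2d(np.float64(uv)); d=np.c_[uv,np.ones(len(uv))]@np.linalg.inv(info["mtx"]).T@R
    return (c+d*((z-c[2])/d[:,2])[:,None])[:,:2]
def blobs(img,lo,hi,amin=15):
    m=cv2.inRange(cv2.cvtColor(img,cv2.COLOR_BGR2HSV),np.array(lo),np.array(hi))
    cs,_=cv2.findContours(m,cv2.RETR_EXTERNAL,cv2.CHAIN_APPROX_NONE)
    return sorted([c for c in cs if cv2.contourArea(c)>amin],key=cv2.contourArea,reverse=True)
BLUE=((100,150,60),(130,255,255));RED=((0,190,90),(6,255,255));ORANGE=((8,170,120),(18,255,255))
E
python3 - <<'E'
from h import *
a=cv2.imread("pics/top.png");I=r.camera_info("top")
for n,c,z in(("blue",BLUE,.094),("red",RED,.084),("orange",ORANGE,.094)):
    for b in blobs(a,*c,6):
        (u,v),_=cv2.minEnclosingCircle(b);print(n,u,v,cv2.contourArea(b),ray(I,(u,v),z))
g=blobs(a,(90,10,85),(130,90,255),800)
for b in g:
    rc=cv2.minAreaRect(b);p=cv2.boxPoints(rc);print("plate",rc,ray(I,p,.006).round(4).tolist())
t=blobs(a,(0,0,190),(180,40,255),800)
for b in t:
    rc=cv2.minAreaRect(b);print("white",rc)
o=r.get_obs();R=cv2.Rodrigues(o["orientation"])[0];print(R.round(3))
C=r.camera_info("wrist");Rw=cv2.Rodrigues(C["rvec"])[0];print(R.T@Rw.T, R.T@(-Rw.T@C["tvec"]-o["tcp_pos"]))
E
```

```text
blue 108.4473648071289 228.8157958984375 102.0 [[0.4583185  0.48694366]]
blue 406.1956481933594 246.67391967773438 89.5 [[ 0.43250624 -0.24518868]]
red 262.0 192.0625 18.5 [[0.56265475 0.11160902]]
orange 389.0 202.0 75.0 [[ 0.54268771 -0.20505512]]
plate ((253.63522338867188, 219.66860961914062), (95.27985382080078, 42.01008224487305), 0.8303155303001404) [[0.4474, 0.2605], [0.5605, 0.2653], [0.5629, 0.01], [0.45, 0.0094]]
white ((279.5, 23.0), (46.0, 559.0), 90.0)
white ((81.44999694824219, 93.6500015258789), (108.7823486328125, 76.21089172363281), 18.434947967529297)
white ((540.5682373046875, 107.09000396728516), (76.07209014892578, 64.5487289428711), 71.2413558959961)
white ((392.5796813964844, 229.465576171875), (82.03657531738281, 38.748451232910156), 66.61477661132812)
white ((254.0, 212.5), (51.0, 92.0), 90.0)
[[ 0.969  0.247 -0.   ]
 [ 0.247 -0.969  0.002]
 [-0.    -0.002 -1.   ]]
[[ 4.00923670e-04 -9.44582170e-01 -3.28274829e-01]
 [ 9.99999812e-01  5.30816276e-04 -3.06072798e-04]
 [ 4.63364530e-04 -3.28274645e-01  9.44582205e-01]] [ 0.08531977  0.00102562 -0.12136693]
```

>>> step_arm(moves=[{"rz": 7.15},{"rz": 7.15},{"dx": 40,"dy": -38},{"dx": 40,"dy": -38},{"dx": 40,"dy": -38},{"dx": 40,"dy": -38},{"dx": 40,"dy": -38},{"dx": 40,"dy": -38},{"dx": 40,"dy": -38},{"dx": 5,"dy": -45},{"dx": 5,"dy": -45},{"dx": 0,"dy": -45},{},{}])

```text
invalid input at $.moves[0]: expected keys rx, ry, rz, dx, dy, dz, gripper
```

Run:
```python
from h import *
o=r.get_obs();I=r.camera_info("wrist");a=r.grab_frame("wrist");cv2.imwrite("pics/w1.png",a)
print(o["tcp_pos"],cv2.Rodrigues(o["orientation"])[0].round(3))
for n,c,z in(("blue",BLUE,.094),("orange",ORANGE,.094)):
    for b in blobs(a,*c,40):
        (u,v),rad=cv2.minEnclosingCircle(b);print(n,u,v,rad,cv2.contourArea(b),ray(I,(u,v),z))
```

```text
[ 0.16674952 -0.65356538  0.25243093] [[ 0.969  0.247 -0.   ]
 [ 0.247 -0.969  0.002]
 [-0.    -0.002 -1.   ]]
```

View pics/w1.png

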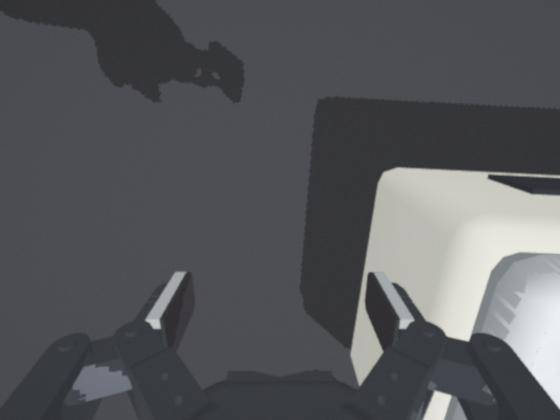

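The wrist view shows only the bench and part of the white centrifuge at lower right, towards -y. The rows need all keys, so I'll resend the full rows, moving away first.

>>> step_arm(moves=[{"rx": 0,"ry": 0,"rz": 0,"dx": 40,"dy": -38,"dz": 0,"gripper": 1},{"rx": 0,"ry": 0,"rz": 0,"dx": 40,"dy": -38,"dz": 0,"gripper": 1},{"rx": 0,"ry": 0,"rz": 7.15,"dx": 40,"dy": -38,"dz": 0,"gripper": 1},{"rx": 0,"ry": 0,"rz": 7.15,"dx": 40,"dy": -38,"dz": 0,"gripper": 1},{"rx": 0,"ry": 0,"rz": 0,"dx": 40,"dy": -38,"dz": 0,"gripper": 1},{"rx": 0,"ry": 0,"rz": 0,"dx": 40,"dy": -38,"dz": 0,"gripper": 1},{"rx": 0,"ry": 0,"rz": 0,"dx": 40,"dy": -38,"dz": 0,"gripper": 1},{"rx": 0,"ry": 0,"rz": 0,"dx": 10,"dy": -45,"dz": 0,"gripper": 1},{"rx": 0,"ry": 0,"rz": 0,"dx": 10,"dy": -45,"dz": 0,"gripper": 1},{"rx": 0,"ry": 0,"rz": 0,"dx": 0,"dy": -45,"dz": 0,"gripper": 1},{"rx": 0,"ry": 0,"rz": 0,"dx": 0,"dy": 0,"dz": 0,"gripper": 1},{"rx": 0,"ry": 0,"rz": 0,"dx": 0,"dy": 0,"dz": 0,"gripper": 1}])

```text
clock: 1.65
tcp_pos: [0.4297, -0.2229, 0.2534]
orientation: [3.141, -0.0, 0.0]
contact_force: [-0.3, -0.6, -1.2]
grip_width: 0.0854
gripper_force: 0.0
```

Run:
```python
from h import *
o=r.get_obs();I=r.camera_info("wrist");a=r.grab_frame("wrist");cv2.imwrite("pics/w1.png",a)
print(o["tcp_pos"],cv2.Rodrigues(o["orientation"])[0].round(3))
for n,c,z in(("blue",BLUE,.094),("orange",ORANGE,.094)):
    for b in blobs(a,*c,40):
        (u,v),rad=cv2.minEnclosingCircle(b);print(n,u,v,rad,cv2.contourArea(b),ray(I,(u,v),z))
```

```text
[ 0.42972489 -0.22286537  0.25336004] [[ 1.    -0.     0.   ]
 [-0.    -1.    -0.001]
 [ 0.     0.001 -1.   ]]
blue 305.1153869628906 196.5 17.005578994750977 836.5 [[ 0.43285697 -0.24858745]]
```

View pics/w1.png

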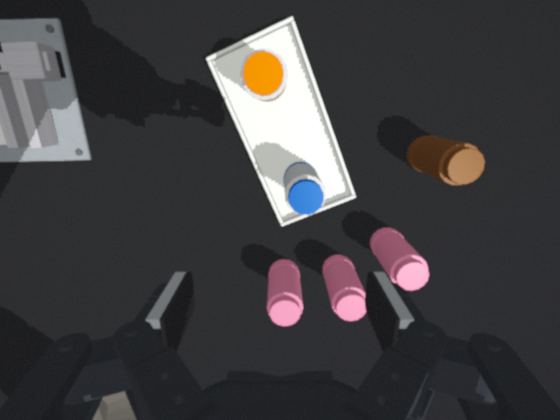

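The blue cap is at (305,196) and the orange cap at (263,73), both in the tray. The caliper corner shows at left. Next I'll look at the caliper.

>>> step_arm(moves=[{"rx": 0,"ry": 0,"rz": 0,"dx": 10,"dy": -43,"dz": 0,"gripper": 1},{"rx": 0,"ry": 0,"rz": 0,"dx": 10,"dy": -43,"dz": 0,"gripper": 1},{"rx": 0,"ry": 0,"rz": 0,"dx": 10,"dy": -43,"dz": 0,"gripper": 1},{"rx": 0,"ry": 0,"rz": 0,"dx": 10,"dy": -43,"dz": 0,"gripper": 1},{"rx": 0,"ry": 0,"rz": 0,"dx": 10,"dy": -43,"dz": 0,"gripper": 1},{"rx": 0,"ry": 0,"rz": 0,"dx": 10,"dy": -43,"dz": 0,"gripper": 1},{"rx": 0,"ry": 0,"rz": 0,"dx": 10,"dy": -43,"dz": 0,"gripper": 1},{"rx": 0,"ry": 0,"rz": 0,"dx": 0,"dy": 0,"dz": 0,"gripper": 1},{"rx": 0,"ry": 0,"rz": 0,"dx": 0,"dy": 0,"dz": 0,"gripper": 1}])

```text
clock: 2.82
tcp_pos: [0.5001, 0.0772, 0.2529]
orientation: [3.141, -0.003, -0.001]
contact_force: [-0.1, -1.1, -0.5]
grip_width: 0.0853
gripper_force: 0.0
```

Run:
```python
from h import *
o=r.get_obs();I=r.camera_info("wrist");a=r.grab_frame("wrist");cv2.imwrite("pics/w2.png",a)
print(o["tcp_pos"])
for b in blobs(a,*RED,40):
    rc=cv2.minAreaRect(b);print("red",rc,ray(I,rc[0],.084))
    print(ray(I,cv2.boxPoints(rc),.084).round(4).tolist())
print(a[150:156:5,::40].tolist())
```

```text
[0.50010909 0.07720777 0.25292995]
red ((245.0, 127.5), (27.0, 16.0), 90.0) [[0.56691692 0.10807519]]
[[0.5788, 0.1149], [0.5788, 0.1003], [0.5547, 0.101], [0.5547, 0.1161]]
[[[49, 47, 47], [33, 31, 30], [33, 30, 29], [51, 49, 46], [185, 181, 174], [185, 181, 174], [68, 60, 57], [100, 101, 93], [195, 191, 185], [51, 51, 49], [51, 48, 47], [49, 48, 47], [252, 255, 255], [118, 120, 116]], [[48, 47, 46], [33, 31, 32], [36, 34, 33], [51, 50, 49], [184, 180, 173], [184, 179, 173], [203, 206, 203], [168, 171, 168], [195, 191, 184], [50, 47, 46], [50, 48, 48], [50, 49, 47], [234, 239, 237], [118, 119, 117]]]
```

View pics/w2.png

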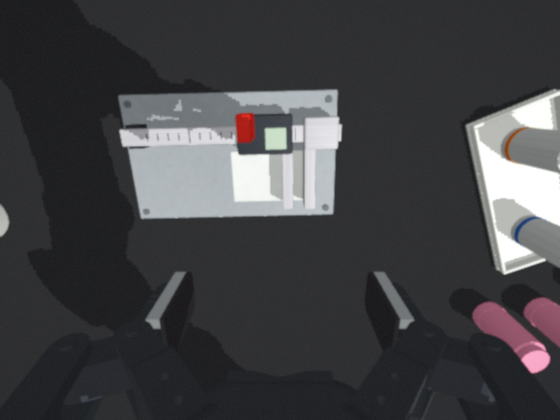

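The caliper fills the upper middle: plate corners at about (120,96), (337,90), (333,215), (141,219), red grip at (245,127), and the jaws at columns 288 and 310.

Run:
```python
from h import *
a=cv2.imread("pics/w2.png")
I=r.camera_info("wrist")
g=cv2.cvtColor(a,cv2.COLOR_BGR2GRAY)
c=np.float32([[120,96],[337,90],[333,215],[141,219]]).reshape(-1,1,2)
def edge(pts,axis):  # subpixel max gradient along axis, within +-6 px
    out=[]
    for u,v in pts:
        k=np.arange(-7,8)
        s=g[(v+k),u] if axis else g[v,(u+k)]
        d=np.abs(np.diff(s.astype(float)));d[d<.5*d.max()]=0
        p=(d*(k[:-1]+.5)).sum()/d.sum()
        out.append((u,v+p) if axis else (u+p,v))
    return out
bot=edge([(u,int(219-(u-141)*4/192)) for u in range(160,325,15)],1)
right=edge([(int(337-(v-90)*4/125),v) for v in list(range(100,116,4))+list(range(160,205,6))],0)
left=edge([(int(120+(v-96)*21/123),v) for v in list(range(100,120,4))+list(range(160,205,6))],0)
for n,e in(("bot",bot),("right",right),("left",left)):
    w=ray(I,e,.006);print(n,np.median(w,0),w.round(4).tolist(),np.polyfit(*((w[:,1],w[:,0]) if n=="bot" else (w[:,0],w[:,1])),1))
# jaw edges at jaw top z=.040, rows 165-195
for v in (170,180,190,200):
    s=g[v,270:330].astype(int);d=np.diff(s);i=[270+k for k in range(59) if abs(d[k])>12]
    print(v,[(k+.5,round(float(ray(I,(k+.5,v),.04)[0][1]),4),int(d[k-270])) for k in i])
```

```text
bot [0.45099497 0.13349575] [[0.4486, 0.231], [0.4485, 0.2115], [0.4498, 0.1919], [0.4498, 0.1725], [0.4498, 0.153], [0.451, 0.1335], [0.4511, 0.1141], [0.451, 0.0946], [0.4522, 0.0752], [0.4523, 0.0558], [0.4523, 0.0364]] [-0.02080956  0.45335388]
right [0.51225643 0.00789428] [[0.5919, 0.0098], [0.5876, 0.0096], [0.5832, 0.0093], [0.5788, 0.0091], [0.5233, 0.0082], [0.516, 0.0077], [0.5085, 0.0078], [0.501, 0.008], [0.4933, 0.0076], [0.4856, 0.0072], [0.4777, 0.0068], [0.4698, 0.0069]] [ 0.02226746 -0.00355016]
left [0.51657229 0.2576522 ] [[0.5925, 0.2599], [0.5881, 0.2596], [0.5838, 0.2593], [0.5794, 0.2593], [0.575, 0.2596], [0.5239, 0.2582], [0.5166, 0.2577], [0.5091, 0.2576], [0.5016, 0.2576], [0.4939, 0.2576], [0.4862, 0.2575], [0.4783, 0.2575], [0.4704, 0.2574]] [0.02117497 0.247128  ]
170 [(282.5, 0.0724, 24), (292.5, 0.0612, -25), (301.5, 0.0511, -17), (302.5, 0.05, -28), (303.5, 0.0489, 27), (304.5, 0.0478, 46), (305.5, 0.0467, 15), (314.5, 0.0366, -22)]
180 [(270.5, 0.0859, -19), (282.5, 0.0723, 28), (292.5, 0.0611, -27), (293.5, 0.0599, -13), (301.5, 0.0509, -16), (302.5, 0.0498, -28), (303.5, 0.0486, 29), (304.5, 0.0475, 44), (305.5, 0.0464, 14), (314.5, 0.0362, -24)]
190 [(270.5, 0.086, -19), (282.5, 0.0723, 27), (292.5, 0.0609, -31), (301.5, 0.0506, -20), (302.5, 0.0495, -21), (303.5, 0.0484, 32), (304.5, 0.0472, 46), (314.5, 0.0358, -26)]
200 [(301.5, 0.0504, -20), (302.5, 0.0492, -44), (303.5, 0.0481, 16), (304.5, 0.0469, 45), (314.5, 0.0354, -21)]
```

>>> step_arm(moves=[{"rx": 0,"ry": 0,"rz": -1.2,"dx": 0,"dy": 0,"dz": 0,"gripper": 0},{"rx": 0,"ry": 0,"rz": 0,"dx": 19,"dy": -10.2,"dz": 20,"gripper": 0},{"rx": 0,"ry": 0,"rz": 0,"dx": 19,"dy": -10.2,"dz": 20,"gripper": 0},{"rx": 0,"ry": 0,"rz": 0,"dx": 19,"dy": -10.2,"dz": 20,"gripper": 0},{"rx": 0,"ry": 0,"rz": 0,"dx": 0,"dy": 0,"dz": 30,"gripper": 0},{"rx": 0,"ry": 0,"rz": 0,"dx": 0,"dy": 0,"dz": 30,"gripper": 0},{"rx": 0,"ry": 0,"rz": 0,"dx": 0,"dy": 0,"dz": 30,"gripper": 0},{"rx": 0,"ry": 0,"rz": 0,"dx": 0,"dy": 0,"dz": 25,"gripper": 0},{"rx": 0,"ry": 0,"rz": 0,"dx": 0,"dy": 0,"dz": 0,"gripper": 0},{"rx": 0,"ry": 0,"rz": 0,"dx": 0,"dy": 0,"dz": 0,"gripper": 0}])

```text
clock: 4.12
tcp_pos: [0.5568, 0.1102, 0.0792]
orientation: [-3.141, -0.032, -0.002]
contact_force: [0.3, 0.4, 0.2]
grip_width: 0.0426
gripper_force: 0.0
```

```bash
cat >> h.py <<'E'
O=np.array([.5574,.0486]);TH=.021
def cal(p):
    d=np.asarray(p)[:2]-O;return np.array([d[0]+TH*d[1],d[1]-TH*d[0]])*1000
def world(x,y): return O+np.array([x-TH*y,y+TH*x])/1000
E
python3 - <<'E'
from h import *
o=r.get_obs();print(o["tcp_pos"],cal(o["tcp_pos"]),o["grip_width"],o["contact_force"],cv2.Rodrigues(o["orientation"])[0].round(4))
cv2.imwrite("pics/w3.png",r.grab_frame("wrist"))
E
```

```text
[0.5568137  0.11024057 0.07921097] [ 0.70815211 61.65288316] 0.042572579057098034 [0.26286163 0.36701633 0.1823332 ] [[ 9.998e-01  2.070e-02  1.100e-03]
 [ 2.070e-02 -9.998e-01  1.000e-04]
 [ 1.100e-03 -1.000e-04 -1.000e+00]]
```

View pics/w3.png

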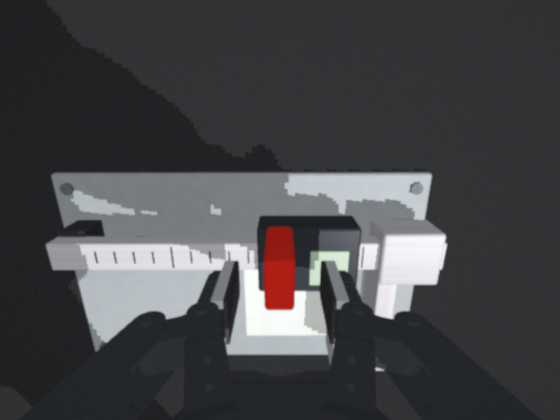

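The red grip is caged between the two pads, at about (280,265). I'll push the jaw open.

>>> step_arm(moves=[{"rx": 0,"ry": 0,"rz": 0,"dx": 0,"dy": -5,"dz": 0,"gripper": 0},{"rx": 0,"ry": 0,"rz": 0,"dx": 0,"dy": -4,"dz": 0,"gripper": 0},{"rx": 0,"ry": 0,"rz": 0,"dx": 0,"dy": -3,"dz": 0,"gripper": 0},{"rx": 0,"ry": 0,"rz": 0,"dx": 0,"dy": -3,"dz": 0,"gripper": 0},{"rx": 0,"ry": 0,"rz": 0,"dx": 0,"dy": -3,"dz": 0,"gripper": 0},{"rx": 0,"ry": 0,"rz": 0,"dx": 0,"dy": -3,"dz": 0,"gripper": 0},{"rx": 0,"ry": 0,"rz": 0,"dx": 0,"dy": -4,"dz": 0,"gripper": 0},{"rx": 0,"ry": 0,"rz": 0,"dx": 0,"dy": -5,"dz": 0,"gripper": 0},{"rx": 0,"ry": 0,"rz": 0,"dx": 0,"dy": -5,"dz": 0,"gripper": 0},{"rx": 0,"ry": 0,"rz": 0,"dx": 0,"dy": -5,"dz": 0,"gripper": 0}])

```text
clock: 5.42
tcp_pos: [0.5553, 0.151, 0.0783]
orientation: [-3.141, -0.033, -0.0]
contact_force: [-0.7, -2.2, 2.5]
grip_width: 0.043
gripper_force: 1.0
```

>>> step_arm(moves=[{"rx": 0,"ry": 0,"rz": 0,"dx": 0,"dy": -5,"dz": 0,"gripper": 0},{"rx": 0,"ry": 0,"rz": 0,"dx": 0,"dy": -5,"dz": 0,"gripper": 0},{"rx": 0,"ry": 0,"rz": 0,"dx": 0,"dy": -5,"dz": 0,"gripper": 0},{"rx": 0,"ry": 0,"rz": 0,"dx": 0,"dy": -5,"dz": 0,"gripper": 0},{"rx": 0,"ry": 0,"rz": 0,"dx": 0,"dy": -4,"dz": 0,"gripper": 0},{"rx": 0,"ry": 0,"rz": 0,"dx": 0,"dy": -2,"dz": 0,"gripper": 0},{"rx": 0,"ry": 0,"rz": 0,"dx": 0,"dy": -1,"dz": 0,"gripper": 0},{"rx": 0,"ry": 0,"rz": 0,"dx": 0,"dy": 5,"dz": 0,"gripper": 0},{"rx": 0,"ry": 0,"rz": 0,"dx": 0,"dy": 9,"dz": 0,"gripper": 0},{"rx": 0,"ry": 0,"rz": 0,"dx": 0,"dy": 0,"dz": -30,"gripper": 0},{"rx": 0,"ry": 0,"rz": 0,"dx": 0,"dy": 0,"dz": -40,"gripper": 0},{"rx": 0,"ry": 0,"rz": 0,"dx": 0,"dy": 0,"dz": -50,"gripper": 1},{"rx": 0,"ry": 0,"rz": 0,"dx": -10,"dy": 30,"dz": -20,"gripper": 1},{"rx": 0,"ry": 0,"rz": 0,"dx": -20,"dy": 40,"dz": 0,"gripper": 1},{"rx": 0,"ry": 0,"rz": 0,"dx": 0,"dy": 0,"dz": 0,"gripper": 1},{"rx": 0,"ry": 0,"rz": 0,"dx": 0,"dy": 0,"dz": 0,"gripper": 1}])

```text
clock: 7.42
tcp_pos: [0.5266, 0.0928, 0.2183]
orientation: [-3.141, -0.032, -0.0]
contact_force: [-0.0, 1.4, -0.0]
grip_width: 0.0854
gripper_force: 0.0
```

Run:
```python
from h import *
o=r.get_obs();I=r.camera_info("wrist");a=r.grab_frame("wrist");cv2.imwrite("pics/w4.png",a)
print(o["tcp_pos"],cal(o["tcp_pos"]))
for b in blobs(a,*RED,40):
    rc=cv2.minAreaRect(b);print("red",rc,cal(ray(I,rc[0],.084)[0]))
```

```text
[0.52655118 0.09283568 0.21832564] [-29.91986936  44.88350173]
red ((202.4758758544922, 160.08966064453125), (34.17621994018555, 24.310916900634766), 86.633544921875) [ 12.62155843 109.1709954 ]
```

View pics/w4.png

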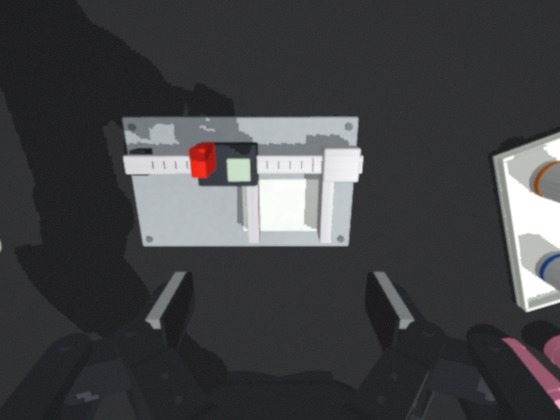

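The jaw is open: grip at (202,160), and the white patch is free between the jaw faces (columns 259 to 320, about 62 mm). Next is picking the blue canister.

>>> step_arm(moves=[{"rx": 0,"ry": 0,"rz": 0,"dx": -11.2,"dy": 37.7,"dz": 0,"gripper": 1},{"rx": 0,"ry": 0,"rz": 0,"dx": -11.2,"dy": 37.7,"dz": 0,"gripper": 1},{"rx": 0,"ry": 0,"rz": 0,"dx": -11.2,"dy": 37.7,"dz": 0,"gripper": 1},{"rx": 0,"ry": 0,"rz": 0,"dx": -11.2,"dy": 37.7,"dz": 0,"gripper": 1},{"rx": 0,"ry": 0,"rz": 0,"dx": -11.2,"dy": 37.7,"dz": 0,"gripper": 1},{"rx": 0,"ry": 0,"rz": 0,"dx": -11.2,"dy": 37.7,"dz": 0,"gripper": 1},{"rx": 0,"ry": 0,"rz": 0,"dx": -11.2,"dy": 37.7,"dz": 0,"gripper": 1},{"rx": 0,"ry": 0,"rz": 0,"dx": -11.2,"dy": 37.7,"dz": 0,"gripper": 1},{"rx": 0,"ry": 0,"rz": 0,"dx": -11.2,"dy": 37.7,"dz": 0,"gripper": 1},{"rx": 0,"ry": 0,"rz": 0,"dx": 0,"dy": 0,"dz": 20,"gripper": 1},{"rx": 0,"ry": 0,"rz": 0,"dx": 0,"dy": 0,"dz": 20,"gripper": 1},{"rx": 0,"ry": 0,"rz": 0,"dx": 0,"dy": 0,"dz": 0,"gripper": 1},{"rx": 0,"ry": 0,"rz": 0,"dx": 0,"dy": 0,"dz": 0,"gripper": 1}])

```text
clock: 9.1
tcp_pos: [0.4338, -0.248, 0.1788]
orientation: [3.141, 0.035, 0.001]
contact_force: [-0.3, -0.5, -0.1]
grip_width: 0.0854
gripper_force: 0.0
```

Run:
```python
from h import *
o=r.get_obs();I=r.camera_info("wrist");a=r.grab_frame("wrist");cv2.imwrite("pics/w5.png",a)
p=o["tcp_pos"];R=cv2.Rodrigues(o["orientation"])[0];print(p)
for b in blobs(a,*BLUE,40):
    (u,v),rad=cv2.minEnclosingCircle(b);w=ray(I,(u,v),.094)[0];print(u,v,rad,cv2.contourArea(b),w,"tool mm",(R.T@np.r_[w-p[:2],.072-p[2]]*1000).round(1))
```

```text
[ 0.43382484 -0.24798388  0.17877209]
280.3768005371094 230.72463989257812 23.465167999267578 1560.5 [ 0.43264271 -0.24957821] tool mm [ -1.3   1.6 106.8]
```

>>> step_arm(grip_force=35, moves=[{"rx": 0,"ry": 0,"rz": 0,"dx": -1.2,"dy": 1.2,"dz": 25,"gripper": 1},{"rx": 0,"ry": 0,"rz": 0,"dx": 0,"dy": 0,"dz": 25,"gripper": 1},{"rx": 0,"ry": 0,"rz": 0,"dx": 0,"dy": 0,"dz": 25,"gripper": 1},{"rx": 0,"ry": 0,"rz": 0,"dx": 0,"dy": 0,"dz": 20,"gripper": 1},{"rx": 0,"ry": 0,"rz": 0,"dx": 0,"dy": 0,"dz": 12,"gripper": 1},{"rx": 0,"ry": 0,"rz": 0,"dx": 0,"dy": 0,"dz": 0,"gripper": 1},{"rx": 0,"ry": 0,"rz": 0,"dx": 0,"dy": 0,"dz": 0,"gripper": 0.3},{"rx": 0,"ry": 0,"rz": 0,"dx": 0,"dy": 0,"dz": 0,"gripper": 0.1},{"rx": 0,"ry": 0,"rz": 0,"dx": 0,"dy": 0,"dz": 0,"gripper": -1},{"rx": 0,"ry": 0,"rz": 0,"dx": 0,"dy": 0,"dz": 0,"gripper": -1},{"rx": 0,"ry": 0,"rz": 0,"dx": 0,"dy": 0,"dz": 0,"gripper": -1},{"rx": 0,"ry": 0,"rz": 0,"dx": 0,"dy": 0,"dz": 0,"gripper": -1},{"rx": 0,"ry": 0,"rz": 0,"dx": 0,"dy": 0,"dz": 0,"gripper": -1},{"rx": 0,"ry": 0,"rz": 0,"dx": 0,"dy": 0,"dz": 0,"gripper": -1}])

```text
clock: 10.9
tcp_pos: [0.4323, -0.2497, 0.072]
orientation: [3.141, 0.033, 0.002]
contact_force: [-1.5, 1.7, 7.1]
grip_width: 0.0413
gripper_force: 34.9
```

>>> step_arm(moves=[{"rx": 0,"ry": 0,"rz": 0,"dx": 0,"dy": 0,"dz": -10,"gripper": -1},{"rx": 0,"ry": 0,"rz": 0,"dx": 0,"dy": 0,"dz": -25,"gripper": -1},{"rx": 0,"ry": 0,"rz": 0,"dx": 0,"dy": 0,"dz": -35,"gripper": -1},{"rx": 0,"ry": 0,"rz": 0,"dx": 0,"dy": 0,"dz": -30,"gripper": -1},{"rx": 0,"ry": 0,"rz": 0,"dx": 0,"dy": 0,"dz": -10,"gripper": -1},{"rx": 0,"ry": 0,"rz": 0,"dx": 4.1,"dy": -16.1,"dz": 0,"gripper": -1},{"rx": 0,"ry": 0,"rz": 0,"dx": 8.1,"dy": -32.1,"dz": 0,"gripper": -1},{"rx": 0,"ry": 0,"rz": 0,"dx": 8.1,"dy": -32.1,"dz": 0,"gripper": -1},{"rx": 0,"ry": 0,"rz": 0,"dx": 8.1,"dy": -32.1,"dz": 0,"gripper": -1},{"rx": 0,"ry": 0,"rz": 0,"dx": 8.1,"dy": -32.1,"dz": 0,"gripper": -1},{"rx": 0,"ry": 0,"rz": 0,"dx": 8.1,"dy": -32.1,"dz": 0,"gripper": -1},{"rx": 0,"ry": 0,"rz": 0,"dx": 8.1,"dy": -32.1,"dz": 0,"gripper": -1},{"rx": 0,"ry": 0,"rz": 0,"dx": 8.1,"dy": -32.1,"dz": 0,"gripper": -1},{"rx": 0,"ry": 0,"rz": 0,"dx": 8.1,"dy": -32.1,"dz": 0,"gripper": -1},{"rx": 0,"ry": 0,"rz": 0,"dx": 8.1,"dy": -32.1,"dz": 0,"gripper": -1},{"rx": 0,"ry": 0,"rz": 0,"dx": 4.1,"dy": -16.1,"dz": 0,"gripper": -1},{"rx": 0,"ry": 0,"rz": 0,"dx": 0,"dy": 0,"dz": 0,"gripper": -1},{"rx": 0,"ry": 0,"rz": 0,"dx": 0,"dy": 0,"dz": 0,"gripper": -1}])

```text
clock: 13.15
tcp_pos: [0.5055, 0.0717, 0.1807]
orientation: [3.14, 0.031, -0.002]
contact_force: [-0.2, 0.5, -1.3]
grip_width: 0.0407
gripper_force: 35.7
```

Run:
```python
from h import *
o=r.get_obs();I=r.camera_info("wrist");a=r.grab_frame("wrist");cv2.imwrite("pics/w6.png",a)
p=o["tcp_pos"];print(p,cal(p),o["contact_force"],o["grip_width"])
I2=r.camera_info("wrist");g=cv2.cvtColor(a,cv2.COLOR_BGR2GRAY).astype(int)
for b in blobs(a,*BLUE,40):
    (u,v),rad=cv2.minEnclosingCircle(b);print("blue",u,v,rad,cal(ray(I,(u,v),p[2]+.022)[0]))
# project expected edges of the jaw faces to check
for nm,q in (("fix0",(-70,0)),("fix1",(-25,0)),("sl0",(-70,63)),("sl1",(-25,63))):
    w=np.r_[world(*q),.04];print(nm,cv2.projectPoints(w,I["rvec"],I["tvec"],I["mtx"],None)[0].ravel())
```

```text
[0.50545937 0.07171205 0.18074173] [-51.45527297  24.20280102] [-0.17400911  0.45976348 -1.32600083] 0.04071590090951219
blue 279.9452209472656 327.5617980957031 43.58262634277344 [-49.78736419  23.11996062]
blue 277.0 227.5 25.045059204101562 [-6.44129537 24.15228738]
fix0 [304.37098897 224.29880188]
fix1 [305.71612833 176.84257895]
sl0 [236.68975341 224.36685182]
sl1 [234.2728174  176.91224999]
```

View pics/w6.png

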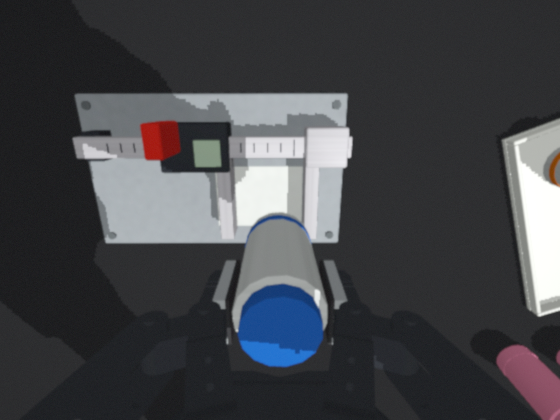

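The canister is upright in the grip (cap at (280,327)). The fixed jaw face is at column 305 and the sliding face at 234, both matching the prediction. I'll lower it, nudged 2 mm off the fixed jaw.

>>> step_arm(moves=[{"rx": 0,"ry": 0,"rz": 0,"dx": 0,"dy": -1.8,"dz": 20,"gripper": -1},{"rx": 0,"ry": 0,"rz": 0,"dx": 0,"dy": 0,"dz": 25,"gripper": -1},{"rx": 0,"ry": 0,"rz": 0,"dx": 0,"dy": 0,"dz": 25,"gripper": -1},{"rx": 0,"ry": 0,"rz": 0,"dx": 0,"dy": 0,"dz": 15,"gripper": -1},{"rx": 0,"ry": 0,"rz": 0,"dx": 0,"dy": 0,"dz": 10,"gripper": -1},{"rx": 0,"ry": 0,"rz": 0,"dx": 0,"dy": 0,"dz": 5,"gripper": -1},{"rx": 0,"ry": 0,"rz": 0,"dx": 0,"dy": 0,"dz": 3,"gripper": -1},{"rx": 0,"ry": 0,"rz": 0,"dx": 0,"dy": 0,"dz": 0,"gripper": -1},{"rx": 0,"ry": 0,"rz": 0,"dx": 0,"dy": 0,"dz": 0,"gripper": -1}])

```text
clock: 14.32
tcp_pos: [0.5063, 0.075, 0.0787]
orientation: [-3.141, -0.033, -0.001]
contact_force: [0.4, 0.3, -1.4]
grip_width: 0.0411
gripper_force: 35.7
```

>>> step_arm(moves=[{"rx": 0,"ry": 0,"rz": 0,"dx": 0,"dy": 1.5,"dz": 1,"gripper": -1},{"rx": 0,"ry": 0,"rz": 0,"dx": 0,"dy": 0,"dz": 1,"gripper": -1},{"rx": 0,"ry": 0,"rz": 0,"dx": 0,"dy": 0,"dz": 1,"gripper": -1},{"rx": 0,"ry": 0,"rz": 0,"dx": 0,"dy": 0,"dz": 0.5,"gripper": -1},{"rx": 0,"ry": 0,"rz": 0,"dx": 0,"dy": 0,"dz": 0,"gripper": -1}])

```text
clock: 14.95
tcp_pos: [0.506, 0.0735, 0.0747]
orientation: [3.141, 0.033, -0.0]
contact_force: [-0.2, -0.8, -1.9]
grip_width: 0.0412
gripper_force: 35.7
```

>>> step_arm(moves=[{"rx": 0,"ry": 0,"rz": 0,"dx": 0,"dy": 0,"dz": 0.5,"gripper": -1},{"rx": 0,"ry": 0,"rz": 0,"dx": 0,"dy": 0,"dz": 0.5,"gripper": -1},{"rx": 0,"ry": 0,"rz": 0,"dx": 0,"dy": 0,"dz": 0,"gripper": -1}])

```text
clock: 15.32
tcp_pos: [0.5062, 0.0735, 0.0741]
orientation: [3.141, 0.033, 0.001]
contact_force: [-0.7, 0.1, 2.3]
grip_width: 0.0412
gripper_force: 36.2
```

>>> step_arm(moves=[{"rx": 0,"ry": 0,"rz": 0,"dx": 0,"dy": 0,"dz": 0,"gripper": 0.05},{"rx": 0,"ry": 0,"rz": 0,"dx": 0,"dy": 0,"dz": 0,"gripper": 0.2},{"rx": 0,"ry": 0,"rz": 0,"dx": 0,"dy": 0,"dz": 0,"gripper": 0.5},{"rx": 0,"ry": 0,"rz": 0,"dx": 0,"dy": 0,"dz": 0,"gripper": 0.6},{"rx": 0,"ry": 0,"rz": 0,"dx": 0,"dy": 0,"dz": 0,"gripper": 0.6},{"rx": 0,"ry": 0,"rz": 0,"dx": 0,"dy": 0,"dz": -15,"gripper": 0.6},{"rx": 0,"ry": 0,"rz": 0,"dx": 0,"dy": 0,"dz": -30,"gripper": 0.6},{"rx": 0,"ry": 0,"rz": 0,"dx": 0,"dy": 0,"dz": -40,"gripper": 0.6},{"rx": 0,"ry": 0,"rz": 0,"dx": 0,"dy": 0,"dz": -50,"gripper": 0.6},{"rx": 0,"ry": 0,"rz": 0,"dx": 0,"dy": 0,"dz": -10,"gripper": 0.6},{"rx": 0,"ry": 0,"rz": 0,"dx": 0,"dy": 0,"dz": 0,"gripper": 0.6},{"rx": 0,"ry": 0,"rz": 0,"dx": 0,"dy": 0,"dz": 0,"gripper": 0.6}])

```text
clock: 16.82
tcp_pos: [0.5051, 0.0731, 0.2177]
orientation: [3.141, 0.033, -0.003]
contact_force: [-0.2, 0.1, -0.7]
grip_width: 0.0683
gripper_force: 0.0
```

Run:
```python
from h import *
o=r.get_obs();I=r.camera_info("wrist");a=r.grab_frame("wrist");cv2.imwrite("pics/w7.png",a)
p=o["tcp_pos"];print(p,cal(p),o["contact_force"],o["grip_width"])
for b in blobs(a,*BLUE,40):
    (u,v),rad=cv2.minEnclosingCircle(b);print("blue",u,v,rad,cal(ray(I,(u,v),.096)[0]))
for b in blobs(a,*RED,40):
    rc=cv2.minAreaRect(b);print("red",rc,[cal(w).round(1).tolist() for w in ray(I,cv2.boxPoints(rc),.084)])
```

```text
[0.50514457 0.07312377 0.21769959] [-51.7404336  25.6211333] [-0.22385543  0.07747313 -0.7147138 ] 0.06833368316550928
blue 277.49224853515625 211.0751953125 20.231319427490234 [-50.73555834  26.38069533]
red ((177.93792724609375, 135.25518798828125), (31.72337532043457, 28.40155601501465), 85.2363510131836) [[22.4, 119.3], [24.3, 96.2], [-0.9, 96.5], [-2.9, 120.3]]
```

View pics/w7.png

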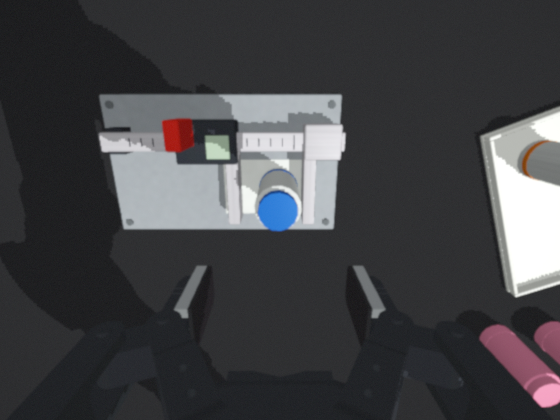

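The canister stands upright at caliper (-51, 26), between both jaws and touching neither. The grip is at (178,135), so the gap is about 66 mm. I'll cage the grip again.

>>> step_arm(moves=[{"rx": 0,"ry": 0,"rz": 0,"dx": 17,"dy": -28.8,"dz": 0,"gripper": 0},{"rx": 0,"ry": 0,"rz": 0,"dx": 17,"dy": -28.8,"dz": 0,"gripper": 0},{"rx": 0,"ry": 0,"rz": 0,"dx": 17,"dy": -28.8,"dz": 0,"gripper": 0},{"rx": 0,"ry": 0,"rz": 0,"dx": 0,"dy": 0,"dz": 20,"gripper": 0},{"rx": 0,"ry": 0,"rz": 0,"dx": 0,"dy": 0,"dz": 30,"gripper": 0},{"rx": 0,"ry": 0,"rz": 0,"dx": 0,"dy": 0,"dz": 30,"gripper": 0},{"rx": 0,"ry": 0,"rz": 0,"dx": 0,"dy": 0,"dz": 30,"gripper": 0},{"rx": 0,"ry": 0,"rz": 0,"dx": 0,"dy": 0,"dz": 29,"gripper": 0},{"rx": 0,"ry": 0,"rz": 0,"dx": 0,"dy": 0,"dz": 0,"gripper": 0},{"rx": 0,"ry": 0,"rz": 0,"dx": 0,"dy": 0,"dz": 0,"gripper": 0}])

```text
clock: 18.12
tcp_pos: [0.5553, 0.1611, 0.08]
orientation: [-3.141, -0.033, 0.0]
contact_force: [0.6, 0.1, 0.1]
grip_width: 0.0428
gripper_force: 0.0
```

Run:
```python
from h import *
o=r.get_obs();print(o["tcp_pos"],cal(o["tcp_pos"]),o["grip_width"],o["contact_force"])
```

```text
[0.55531464 0.16111622 0.08004086] [  0.27748158 112.56001393] 0.04275187485553911 [0.59905764 0.1329872  0.09616253]
```

>>> step_arm(moves=[{"rx": 0,"ry": 0,"rz": 0,"dx": 0,"dy": 4,"dz": 0,"gripper": 0},{"rx": 0,"ry": 0,"rz": 0,"dx": 0,"dy": 4,"dz": 0,"gripper": 0},{"rx": 0,"ry": 0,"rz": 0,"dx": 0,"dy": 2,"dz": 0,"gripper": 0},{"rx": 0,"ry": 0,"rz": 0,"dx": 0,"dy": 2,"dz": 0,"gripper": 0},{"rx": 0,"ry": 0,"rz": 0,"dx": 0,"dy": 2,"dz": 0,"gripper": 0},{"rx": 0,"ry": 0,"rz": 0,"dx": 0,"dy": 2,"dz": 0,"gripper": 0},{"rx": 0,"ry": 0,"rz": 0,"dx": 0,"dy": 2,"dz": 0,"gripper": 0},{"rx": 0,"ry": 0,"rz": 0,"dx": 0,"dy": 2,"dz": 0,"gripper": 0},{"rx": 0,"ry": 0,"rz": 0,"dx": 0,"dy": 2,"dz": 0,"gripper": 0},{"rx": 0,"ry": 0,"rz": 0,"dx": 0,"dy": 2,"dz": 0,"gripper": 0},{"rx": 0,"ry": 0,"rz": 0,"dx": 0,"dy": 2,"dz": 0,"gripper": 0},{"rx": 0,"ry": 0,"rz": 0,"dx": 0,"dy": 2,"dz": 0,"gripper": 0}])

```text
clock: 19.62
tcp_pos: [0.5559, 0.1327, 0.0798]
orientation: [-3.141, -0.033, -0.0]
contact_force: [-0.4, 0.9, 1.9]
grip_width: 0.0429
gripper_force: 1.0
```

>>> step_arm(moves=[{"rx": 0,"ry": 0,"rz": 0,"dx": 0,"dy": 1,"dz": 0,"gripper": 0},{"rx": 0,"ry": 0,"rz": 0,"dx": 0,"dy": 1,"dz": 0,"gripper": 0},{"rx": 0,"ry": 0,"rz": 0,"dx": 0,"dy": 1,"dz": 0,"gripper": 0},{"rx": 0,"ry": 0,"rz": 0,"dx": 0,"dy": 1,"dz": 0,"gripper": 0},{"rx": 0,"ry": 0,"rz": 0,"dx": 0,"dy": 0.5,"dz": 0,"gripper": 0}])

```text
clock: 20.25
tcp_pos: [0.556, 0.1287, 0.0798]
orientation: [-3.141, -0.033, -0.001]
contact_force: [1.4, 1.6, 0.0]
grip_width: 0.0428
gripper_force: 1.6
```

>>> step_arm(moves=[{"rx": 0,"ry": 0,"rz": 0,"dx": 0,"dy": 0.5,"dz": 0,"gripper": 0},{"rx": 0,"ry": 0,"rz": 0,"dx": 0,"dy": 0.5,"dz": 0,"gripper": 0},{"rx": 0,"ry": 0,"rz": 0,"dx": 0,"dy": 0.5,"dz": 0,"gripper": 0}])

```text
clock: 20.62
tcp_pos: [0.556, 0.127, 0.0798]
orientation: [-3.141, -0.033, -0.0]
contact_force: [1.9, 4.1, 0.5]
grip_width: 0.0427
gripper_force: 1.6
```

>>> step_arm(moves=[{"rx": 0,"ry": 0,"rz": 0,"dx": 0,"dy": 0.5,"dz": 0,"gripper": 0},{"rx": 0,"ry": 0,"rz": 0,"dx": 0,"dy": 0.5,"dz": 0,"gripper": 0}])

```text
clock: 20.88
tcp_pos: [0.556, 0.1259, 0.0798]
orientation: [-3.141, -0.033, -0.0]
contact_force: [1.2, 2.6, -0.3]
grip_width: 0.0429
gripper_force: 1.7
```

>>> step_arm(moves=[{"rx": 0,"ry": 0,"rz": 0,"dx": 0,"dy": 0.5,"dz": 0,"gripper": 0},{"rx": 0,"ry": 0,"rz": 0,"dx": 0,"dy": 0.5,"dz": 0,"gripper": 0}])

```text
clock: 21.12
tcp_pos: [0.5561, 0.1249, 0.0798]
orientation: [-3.141, -0.033, -0.0]
contact_force: [2.2, 2.8, 0.8]
grip_width: 0.0428
gripper_force: 1.7
```

>>> step_arm(moves=[{"rx": 0,"ry": 0,"rz": 0,"dx": 0,"dy": 0.5,"dz": 0,"gripper": 0},{"rx": 0,"ry": 0,"rz": 0,"dx": 0,"dy": 0,"dz": 0,"gripper": 0}])

```text
clock: 21.38
tcp_pos: [0.5561, 0.1244, 0.0798]
orientation: [-3.141, -0.033, -0.0]
contact_force: [2.7, 3.3, 1.1]
grip_width: 0.0428
gripper_force: 1.8
```

>>> step_arm(moves=[{"rx": 0,"ry": 0,"rz": 0,"dx": 0,"dy": 0.5,"dz": 0,"gripper": 0},{"rx": 0,"ry": 0,"rz": 0,"dx": 0,"dy": 0,"dz": 0,"gripper": 0}])

```text
clock: 21.62
tcp_pos: [0.5562, 0.1243, 0.0799]
orientation: [-3.141, -0.034, -0.001]
contact_force: [1.3, 3.9, 0.5]
grip_width: 0.0428
gripper_force: 2.2
```

>>> step_arm(moves=[{"rx": 0,"ry": 0,"rz": 0,"dx": 0,"dy": 0.5,"dz": 0,"gripper": 0},{"rx": 0,"ry": 0,"rz": 0,"dx": 0,"dy": 0,"dz": 0,"gripper": 0}])

```text
clock: 21.88
tcp_pos: [0.5562, 0.124, 0.0799]
orientation: [-3.141, -0.034, -0.001]
contact_force: [2.2, 5.0, -0.6]
grip_width: 0.0423
gripper_force: 2.5
```

>>> step_arm(moves=[{"rx": 0,"ry": 0,"rz": 0,"dx": 0,"dy": 0.5,"dz": 0,"gripper": 0},{"rx": 0,"ry": 0,"rz": 0,"dx": 0,"dy": 0,"dz": 0,"gripper": 0}])

```text
clock: 22.12
tcp_pos: [0.5563, 0.1238, 0.0799]
orientation: [-3.14, -0.034, -0.001]
contact_force: [2.3, 5.2, 0.5]
grip_width: 0.0425
gripper_force: 2.8
```

>>> step_arm(moves=[{"rx": 0,"ry": 0,"rz": 0,"dx": 0,"dy": 0.5,"dz": 0,"gripper": 0},{"rx": 0,"ry": 0,"rz": 0,"dx": 0,"dy": 0,"dz": 0,"gripper": 0}])

```text
clock: 22.38
tcp_pos: [0.5564, 0.1235, 0.0799]
orientation: [-3.14, -0.034, -0.002]
contact_force: [3.9, 6.1, -0.5]
grip_width: 0.0427
gripper_force: 3.1
```

Run:
```python
from h import *
o=r.get_obs();print(o["tcp_pos"],cal(o["tcp_pos"]),o["grip_width"],o["contact_force"],o["gripper_force"])
I=r.camera_info("wrist");a=r.grab_frame("wrist");cv2.imwrite("pics/w8.png",cv2.resize(a,(784,588)))
```

```text
[0.5564031  0.12354541 0.07993946] [ 0.57695431 74.96634968] 0.042712882407743805 [ 3.94816116  6.05178435 -0.45982926] 3.07994082570076
```

View pics/w8.png

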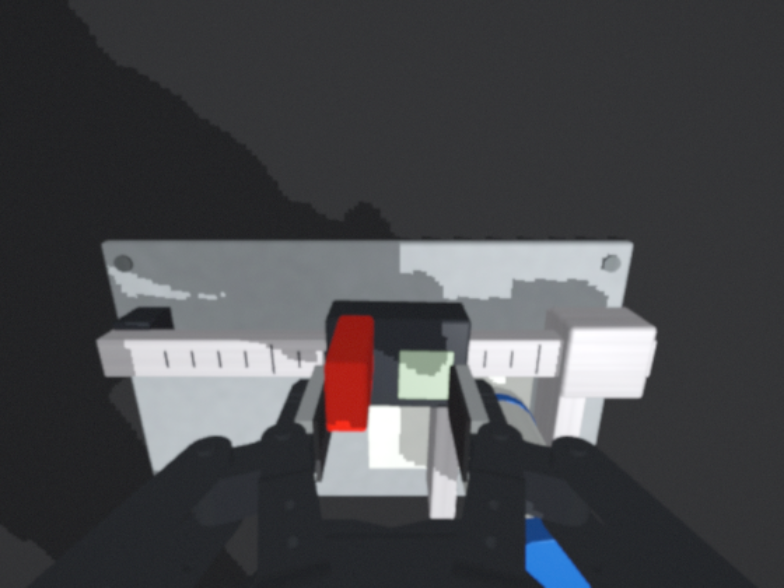

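The sliding jaw has closed on the canister: force rises steadily to 6 N and the jaw no longer follows. I'll back off to the cage centre, lift clear and check.

>>> step_arm(moves=[{"rx": 0,"ry": 0,"rz": 0,"dx": 0,"dy": -1,"dz": 0,"gripper": 0},{"rx": 0,"ry": 0,"rz": 0,"dx": 0,"dy": -1,"dz": 0,"gripper": 0},{"rx": 0,"ry": 0,"rz": 0,"dx": 0,"dy": -4,"dz": 0,"gripper": 0},{"rx": 0,"ry": 0,"rz": 0,"dx": 0,"dy": -8,"dz": 0,"gripper": 0},{"rx": 0,"ry": 0,"rz": 0,"dx": 0,"dy": 0,"dz": 0,"gripper": 0},{"rx": 0,"ry": 0,"rz": 0,"dx": 0,"dy": 0,"dz": -20,"gripper": 0},{"rx": 0,"ry": 0,"rz": 0,"dx": 0,"dy": 0,"dz": -40,"gripper": 0},{"rx": 0,"ry": 0,"rz": 0,"dx": 0,"dy": 0,"dz": -50,"gripper": 0},{"rx": 0,"ry": 0,"rz": 0,"dx": 0,"dy": 20,"dz": -30,"gripper": 0.5},{"rx": 0,"ry": 0,"rz": 0,"dx": -40,"dy": 24,"dz": 0,"gripper": 1},{"rx": 0,"ry": 0,"rz": 0,"dx": 0,"dy": 0,"dz": 0,"gripper": 1},{"rx": 0,"ry": 0,"rz": 0,"dx": 0,"dy": 0,"dz": 0,"gripper": 1}])

```text
clock: 23.92
tcp_pos: [0.5171, 0.0916, 0.221]
orientation: [-3.141, -0.033, -0.003]
contact_force: [-0.3, -0.4, 0.1]
grip_width: 0.0852
gripper_force: 0.0
```

Run:
```python
from h import *
o=r.get_obs();I=r.camera_info("wrist");a=r.grab_frame("wrist")
p=o["tcp_pos"];print(p,cal(p))
for b in blobs(a,*BLUE,200):
    (u,v),rad=cv2.minEnclosingCircle(b);print("blue",u,v,rad,cal(ray(I,(u,v),.096)[0]))
q=[cv2.projectPoints(np.r_[world(*c),.03],I["rvec"],I["tvec"],I["mtx"],None)[0].ravel() for c in((-95,-25),(30,70))]
print(q)
x0,x1=int(q[1][0]),int(q[0][0]);y0,y1=int(q[1][1]),int(q[0][1])
c=a[max(y0,0):y1,x0:x1];cv2.imwrite("pics/w9.png",cv2.resize(c,None,fx=4,fy=4,interpolation=2));print(x0,y0,c.shape)
g=cv2.cvtColor(a,cv2.COLOR_BGR2GRAY).astype(int)
```

```text
[0.51707064 0.0915871  0.22095884] [-39.42662915  43.83401752]
blue 303.2894592285156 223.92105102539062 19.646602630615234 [-50.94173952  22.13413278]
[array([339.72590722, 238.93021042]), array([252.27596452, 123.66796594])]
252 123 (115, 87, 3)
```

View pics/w9.png

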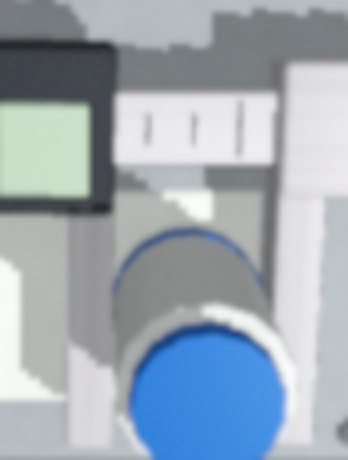

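The crop shows the canister upright between the jaws. Its foot meets the sliding jaw at crop column 113 and the fixed jaw at about 268. The jaws look parallel and the gripper is well clear, so I'm handing in.

```bash
python3 -c "
from bench import r
print(r.hand_in())"
```

```text
the job is handed in; nothing more can be done
None
```

The blue-capped canister stands upright on the white patch with the caliper closed gently on it (push force reached about 6 N), the gripper is clear, and the job was handed in at about 24 s; contact with both jaws is inferred from that force rise and the last image.

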